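# Switch on the laboratory balance, shut its draught shield and tare the beaker

### The job

A beaker stands on the pan of the laboratory balance, ready for weighing out. With the tips of the closed fingers, press the round on key right down and let it come up, then push the glass roof of the draught shield fully shut by its ledge, and only then press the wide tare key right down and let it come up. Press no other key, do not press the on key again once the roof is shut, keep off the pan, and leave the beaker and the glassware and bottles round the balance where they stand.

Things in the scene. Friction and masses are not known exactly. Their poses are not given: they have to be found in the camera images.
- balance: Laboratory balance, white case 310 mm deep (x), 210 mm wide (y), fixed. Origin: centre of its underside; x points to its back, y to the operator's left, z up. In front a dark panel slopes 12 degrees down to the operator: a row of four white keys, 6.5 mm proud, display behind. From x = -45 to +125 mm stands a glass draught shield 170 mm wide, rails 156 mm above the bench, the pan inside.
- on_key_top (a point): Centre of the top face of the round on key, 20 mm in diameter, the leftmost key seen by the operator. Its z axis is the key's outward normal, tilted 12 degrees from vertical towards the operator; pressing straight down from above works.
- on_key (a joint): How far the on key is pushed in, m: 0 up, 0.0035 right down. A spring key: about 1 N to start it, 4 N right down; comes up by itself.
- tare_key_top (a point): Centre of the top face of the wide tare key, 18 mm (x) by 46 mm (y), the rightmost key seen by the operator. Axes as those of the on key.
- tare_key (a joint): How far the tare key is pushed in, m: 0 up, 0.0035 right down; same spring as the on key.
- mode_key (a joint): How far the left one of the two small oblong keys (12 x 18 mm; centre 47 mm to the right of the on key's, in the same row) is pushed in, m: 0 up, 0.0035 right down. Not to be pressed.
- print_key (a joint): How far the right one of the two small oblong keys (12 x 18 mm; centre 54 mm to the left of the tare key's, in the same row) is pushed in, m: 0 up, 0.0035 right down. Not to be pressed.
- roof (a joint): How far the shield's flat glass roof stands open, m: 0 shut, 0.10 its farthest; it slides level along the balance's x axis (to the back = open), starts 0.045 to 0.08 open, needs about 2 N to move slowly and stays where it is left. At 0 it meets a firm stop.
- roof_ledge (a point): Middle of the upright rear face (it looks to +x of the balance; 110 mm wide, 14 mm high) of the black finger ledge on the roof's front edge, 7 mm above the roof glass, axes as the balance. The ledge's other side is a 33 mm ramp; behind this face the glass is bare for 125 mm. To shut it, put the fingertips there, just above the glass, and push this face towards the front (-x). Moves with the roof.
- beaker: Small empty glass beaker, 45 mm across, 60 mm high, 35 g, standing loose on the pan. Origin: centre of its underside. Not to be moved.
- pan: Round steel pan, 100 mm across; its upper face is 12 mm above this origin and 74 mm above the bench. Not to be touched.
- flask: Conical glass flask, 84 mm across, 125 mm high, standing loose beside the balance. Origin: centre of its underside. Not to be moved.
- jar: Amber glass jar with white cap, 62 mm across, 95 mm high, loose. Origin: centre of its underside. Not to be moved.
- wash_bottle: White plastic wash bottle with a bent spout, 70 mm across, 195 mm high, loose. Origin: centre of its underside. Not to be moved.

How it is judged (in metres and radians):
On the way, in this order (a step that is already met when the one before it is completed fails the run):
1. the on key is pressed down by the closed fingertips while the roof is still open (value of joint on_key above 0.0025 m and distance between the grasp point and on_key_top below 0.045 m and value of joint roof above 0.03 m), for 0.05 s.
2. the roof is pushed fully shut, the on key being up again (value of joint roof below 0.003 m and value of joint on_key below 0.001 m), for 0.2 s.
3. the tare key is pressed down by the closed fingertips, the roof staying shut (value of joint tare_key above 0.0025 m and distance between the grasp point and tare_key_top below 0.045 m and value of joint roof below 0.003 m), for 0.05 s.
At the end, for the whole second after the job is handed in: The roof is shut to within 3 mm, all four keys are up again (within 1 mm), the beaker stands upright on the pan within 8 mm of where it was, and flask, jar and wash bottle stand upright within 15 mm of where they were (all of step 2 and value of joint each of mode_key, print_key, tare_key below 0.001 m and distance of beaker from where it was at the start of the episode below 0.008 m and angle between each of beaker, flask, jar, wash_bottle's own z axis and vertical below 0.1 rad and linear speed of beaker below 0.02 m/s and distance of each of flask, jar, wash_bottle from where it was at the start of the episode below 0.015 m); the robot touches nothing.
It fails at once if the tare key is pressed while the roof is open (value of joint tare_key above 0.0015 m and value of joint roof above 0.005 m).
It fails at once if the on key is pressed with the roof shut (value of joint on_key above 0.0015 m and value of joint roof below 0.005 m).
It fails at once if one of the two small keys is pressed (value of joint any of mode_key, print_key above 0.0015 m).
It fails at once if the fingers touch the pan or the beaker, or the beaker is moved or lifted by more than 8 mm (contact force between the fingers and pan above 0.5 N or contact force between the fingers and beaker above 0.5 N or distance of beaker from where it was at the start of the episode above 0.008 m).
It fails at once if flask, jar or wash bottle is moved or lifted by more than 15 mm or tipped (distance of any of flask, jar, wash_bottle from where it was at the start of the episode above 0.015 m or angle between any of flask, jar, wash_bottle's own z axis and vertical above 0.2 rad).
It also fails if it takes over 58 s, if anything falls off the work surface, if the arm or the gripper's body presses on something with over 40 N, if the wrist force passes 120 N, or if a joint passes its speed limit or range.

### The arm

A 6-joint arm with a two-finger parallel gripper is mounted at the origin on the work surface. World frame = base frame: x ahead of the robot, y to its left, z up, the work surface at z = 0. Lengths are in mm, angles in rad, forces in N, time in s.
With the tool pointing down it reaches from about 275 to 1000 mm from the base axis. Payload 8.4 kg.
Tool frame: the origin (TCP) lies midway between the tips of the shut fingers; the grasp point (between the pads) lies 19 mm behind it; z points along the fingers, y is the line along which they close (so a half turn about z gives the same grasp; the last joint's range is limited). The gripper opens to 85 mm and grips with 20 to 120 N. Pads are 22 mm wide; open, the fingers measure 114 mm over their backs; the gripper's body (76 mm by 85 mm) begins 54 mm behind the grasp point. The pads swing forward as they close: fully open they stand 13 mm farther back than shut.
Start: joints at [-1.178, 0.353, 1.633, -0, 1.155, -0.002], TCP at [240.389, -576.924, 231.281] pointing down, gripper open.
Joint ranges: [-2.63, 2.63], [-0.92, 2.1], [0.06, 2.66], [-1.3, 4.44], [0, 2.69], [-3.02, 3.02]. Speed limits (rad/s): [2.22, 2.22, 2.79, 3.14, 3.14, 3.14].

### API

Orientations are given as [roll, pitch, yaw] about the fixed x, y, z axes, in that order (R = Rz(yaw) Ry(pitch) Rx(roll)).
In Python, from rig import r gives the robot as it stands.
- The arm moves only by the shell command python3 -m inch 'ROWS' [OPENING] [FORCE]. ROWS is JSON, a list that holds one entry, the list of rows, each a list of 6 numbers: the shift along the tool's x, y, z scaled (see below), then the turn, a rotation vector about the tool's x, y, z scaled (see below). In form: [[[tx, ty, tz, wx, wy, wz], ...]]. A call has 1 to 8 rows; each row is the pose to reach, as a shift and turn from the pose commanded when the call began, along the tool's axes at that moment, turning the shorter way round; what a row does not reach only later rows make up. The controller multiplies each number of a shift by 20 cm and each number of a turn by pi rad. A row lasts 1/12 s, in which the tool goes at most 41.7 mm and 7.16 degrees, less where a joint would pass 70% of its speed; a pose out of reach is approached as far as the arm can. A call with a number of a shift or a turn outside -1 to 1 is refused whole. A call with a gripper value outside its range is refused whole. OPENING is the gripper's target within -1 to 1 (fully open at 1, half-way at 0, shut at -1), set as the call begins (- or left out, the last holds). The fingers move at their own pace and stop on an object; FORCE is the grip in N (left out, the last holds). Time passes only in rows, so rows that repeat a pose let the fingers close. It gives the time, the measured TCP pose, the force, the opening and the grip force at its end, in the units of the state.
- r.sense(): the state, without advancing time (a new reading comes with each control period).
- r.grab_frame(name): name is "side" or "top" or "wrist"; returns the picture (384x512x3 uint8, red, green, blue); there is no depth.
- r.camera_info(name): a dict with "K" (3x3 intrinsics, pixels), "rvec" (rotation vector, rad) and "tvec" (3), from world to camera coordinates, as OpenCV has them; the wrist camera has in their place "mount" (4x4, takes a point from camera to tool coordinates, whose origin is the TCP and whose axes are the flange's). Camera axes: x right, y down, z forward; pixel columns grow to the right and rows downward; lengths in mm; the calibration is good to about 2 mm. A picture is of the moment at which its call begins: read the wrist's pose just before it. camera_info takes no time and is no camera call.
- r.sign_off(): hands the job in; it is judged then, once.
The state is a dict: "clock": time; "qpos": joint angles; "qvel": joint speeds; "joint_efforts": joint torques, N m; "eef_pos": TCP position; "tcp_rot": TCP orientation; "contact_force": force on the tool from outside, world axes, zero at the start; "wrist_torque": the same for the moment, N m; "opening": opening from 0.0 (shut) to 1.0 (fully open); "grasp_force": force on a finger pad.
Only numpy, scipy, OpenCV 4.12 (cv2) and the standard library are available. Lean on these libraries where they do the work, as an engineer would, in place of code of your own. Each camera call takes 0.05 s, during which the arm holds its last target. There are 200 camera calls.

## Working session

There is one attempt and no reset: what is moved stays moved. The work goes in short steps, Python scripts to look and compute and a shell command to move; the robot and the scene stay as the last step left them, time stands still between calls to the robot, and variables do not carry over. Pictures are saved under pics/ and viewed, at most 10 in all, crops included, and the job is handed in when it is done.

```bash
mkdir -p pics; ls; python3 - <<'E'
from rig import r
import cv2
s=r.sense();print(s)
for n in("side","top"):
    cv2.imwrite(f"pics/{n}0.png",cv2.cvtColor(r.grab_frame(n),cv2.COLOR_RGB2BGR));print(n,r.camera_info(n))
print(r.camera_info("wrist"))
E
```

```text
pics
{'clock': 0.0, 'qpos': array([-1.17840717e+00,  3.53656621e-01,  1.63416388e+00,  1.27272151e-05,
        1.15518435e+00, -2.40537784e-03]), 'qvel': array([4.36913377e-04, 1.24678468e-03, 1.79810330e-04, 1.01346626e-03,
       3.67905373e-05, 1.53287944e-03]), 'joint_efforts': array([-1.34168655e-03, -6.05258918e+01, -3.42073846e+01, -2.64809314e-04,
        9.25882050e-03, -1.10308839e-06]), 'eef_pos': array([ 240.20013842, -576.47009026,  230.54365836]), 'tcp_rot': array([-3.14018049e+00, -1.50333085e-05,  3.94789376e-01]), 'contact_force': array([-0.1470692 ,  1.09215378, -0.58814778]), 'wrist_torque': array([-0.00794952, -0.01934716,  0.02822601]), 'grasp_force': 0.0, 'opening': 0.995553611308727}
side {'K': array([[432.25975793,   0.        , 259.80393079],
       [  0.        , 432.25975793, 190.26636701],
       [  0.        ,   0.        ,   1.        ]]), 'rvec': array([ 1.04067612, -2.5058421 ,  0.9058308 ]), 'tvec': array([476.76978132, 375.23445722, 994.35667754])}
top {'K': array([[374.10217146,   0.        , 251.52497321],
       [  0.        , 374.10217146, 197.32961859],
       [  0.        ,   0.        ,   1.        ]]), 'rvec': array([ 2.16062133, -2.06830133,  0.21461791]), 'tvec': array([ 42.84099976, 629.83392922, 756.132587  ])}
{'K': array([[288.63082828,   0.        , 253.47260403],
       [  0.        , 288.63082828, 187.74114717],
       [  0.        ,   0.        ,   1.        ]]), 'mount': array([[-3.98849816e-05, -9.47066421e-01, -3.21037682e-01,
         8.33132647e+01],
       [ 9.99999964e-01, -1.23547426e-04,  2.40229239e-04,
        -8.59889997e-01],
       [-2.67176424e-04, -3.21037661e-01,  9.47066391e-01,
        -1.43420308e+02],
       [ 0.00000000e+00,  0.00000000e+00,  0.00000000e+00,
         1.00000000e+00]])}
```

View pics/top0.png

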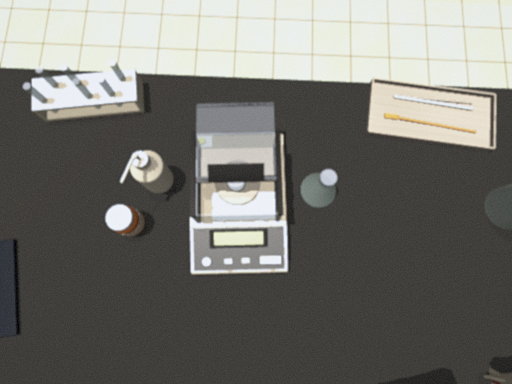

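View pics/side0.png

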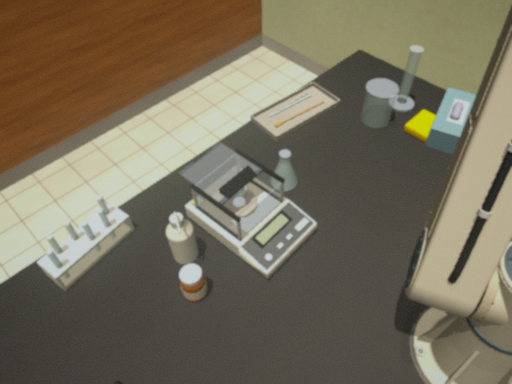

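The top view shows the balance: on key ~(206,261), mode (228,261), print (245,261), tare (270,260), and the black ledge at ~(208–264, 163–183). The flask (320,188), wash bottle (148,168) and jar (122,219) stand beside it. The side view agrees. I'll enlarge the top view next.

```bash
python3 - <<'E'
import cv2
im=cv2.imread("pics/top0.png")
a=cv2.resize(im[225:280,185:295],None,fx=7,fy=5,interpolation=cv2.INTER_CUBIC)
b=cv2.resize(im[150:190,185:295],None,fx=7,fy=5,interpolation=cv2.INTER_CUBIC)
cv2.imwrite("pics/crop.png",cv2.vconcat([b,a]))
E
```

```text
(no output)
```

View pics/crop.png

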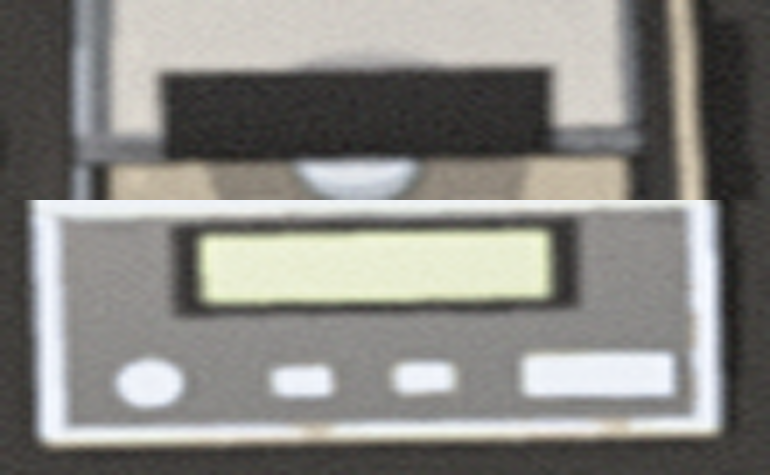

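The crop gives these pixels:
- Keys: on (206.4,261.6), mode (228.1,261.2), print (245.6,260.4), tare (270.4,259.8).
- Ledge rear top edge: (208.3,164.4) to (263.4,163.6).
- Front case corners: (191,273.4) and (287.6,271.6).

```bash
cat > h.py <<'E'
import numpy as np, cv2
from rig import r
from scipy.spatial.transform import Rotation as Ro
def ray(n,uv,z):
    c=r.camera_info(n);R=cv2.Rodrigues(c['rvec'])[0];C=-R.T@c['tvec']
    d=R.T@np.linalg.inv(c['K'])@np.array([*uv,1.]);return C+d*(z-C[2])/d[2]
def goto(p):   # shift in tool units for world target
    s=r.sense();R=Ro.from_euler('xyz',s['tcp_rot']).as_matrix()
    return np.round(R.T@(np.array(p)-s['eef_pos'])/200,4)
E
python3 - <<'E'
from h import *
for z in(40,50,60):
    k=[ray('top',p,z) for p in[(206.4,261.6),(228.1,261.2),(245.6,260.4),(270.4,259.8)]]
    print(z,np.round(k,1).tolist(),[round(np.linalg.norm(k[i]-k[j]),1) for i,j in((0,1),(2,3),(0,3))])
for z in(20,30,40):
    a,b=ray('top',(191,273.4),z),ray('top',(287.6,271.6),z);print(z,a,b,np.linalg.norm(a-b))
for z in(165,175):
    a,b=ray('top',(208.3,164.4),z),ray('top',(263.4,163.6),z);print(z,a,b,np.linalg.norm(a-b))
for n,p in dict(bottle=(140,158),flask=(328,177),jar=(120,217)).items(): print(n,ray('top',p,100))
E
```

```text
40 [[485.1, 162.4, 40.0], [488.0, 115.3, 40.0], [491.4, 77.2, 40.0], [495.0, 23.2, 40.0]] [np.float64(47.3), np.float64(54.1), np.float64(139.6)]
50 [[484.8, 161.3, 50.0], [487.7, 114.7, 50.0], [491.0, 77.1, 50.0], [494.6, 23.8, 50.0]] [np.float64(46.7), np.float64(53.5), np.float64(137.9)]
60 [[484.6, 160.1, 60.0], [487.4, 114.1, 60.0], [490.7, 77.0, 60.0], [494.2, 24.3, 60.0]] [np.float64(46.1), np.float64(52.8), np.float64(136.2)]
20 [458.4144492  197.11321686  20.        ] [471.5903203  -16.86781071  20.        ] 214.38629559587366
30 [458.46500055 195.57349451  30.        ] [471.48531634 -15.88125724  30.        ] 211.85523515061004
40 [458.5155519  194.03377216  40.        ] [471.38031238 -14.89470377  40.        ] 209.3241747053464
165 [668.38074758 156.86281844 165.        ] [674.78495542  49.57986321 165.        ] 107.47393340450097
175 [665.45085938 155.57842191 175.        ] [671.76384201  49.8236668  175.        ] 105.94301287318198
bottle [695.11950228 311.8337763  100.        ]
flask [671.01022549 -89.833091   100.        ]
jar [566.4789999  339.98707709 100.        ]
```

The checks hold: key spacings of 47 and 54 mm put the key tops at z≈43, the case is 210 mm wide, and the ledge lies on the centre line. Yaw is about 0.065, and the roof is open by about 60 mm. I'll start the approach.

```bash
python3 -m inch '[[[0.85,-0.98,0,0,0,0.105],[0.85,-0.98,0,0,0,0.105],[0.85,-0.98,0,0,0,0.105],[0.85,-0.98,0,0,0,0.105],[0.85,-0.98,0,0,0,0.105],[0.85,-0.98,0,0,0,0.105],[0.85,-0.98,0,0,0,0.105]]]' -1 20
python3 - <<'E'
from h import *
print(goto((440,162,200)),r.sense()['tcp_rot'])
E
```

```text
clock: 0.68
eef_pos: [322.1, -325.6, 230.8]
tcp_rot: [-3.139, 0.001, 0.066]
contact_force: [0.1, -0.4, -0.5]
opening: 0.012
grasp_force: 0.0
[ 0.7504 -2.3929  0.1607] [-3.13860476e+00  5.52321462e-04  6.64537207e-02]
```

```bash
python3 -m inch '[[[0.46,-1,0.06,0,0,0],[0.46,-1,0.06,0,0,0],[0.46,-1,0.06,0,0,0],[0.46,-1,0.06,0,0,0],[0.46,-1,0.06,0,0,0],[0.46,-1,0.06,0,0,0]]]' 
python3 -m inch '[[[0.46,-1,0.06,0,0,0],[0.46,-1,0.06,0,0,0],[0.46,-1,0.06,0,0,0],[0.46,-1,0.06,0,0,0],[0.46,-1,0.06,0,0,0],[0.46,-1,0.06,0,0,0],[0.46,-1,0.06,0,0,0],[0.46,-1,0.06,0,0,0]]]' 
python3 - <<'E'
from h import *
print(r.sense()['eef_pos'],r.sense()['tcp_rot'])
f=r.grab_frame('wrist');cv2.imwrite('pics/w1.png',cv2.resize(cv2.cvtColor(f,cv2.COLOR_RGB2BGR),(800,600),interpolation=cv2.INTER_CUBIC))
E
```

```text
clock: 1.18
eef_pos: [401.7, -121.1, 219.0]
tcp_rot: [-3.14, -0.0, 0.067]
contact_force: [-0.2, -0.8, -0.2]
opening: 0.001
grasp_force: 0.0
clock: 1.85
eef_pos: [479.3, 80.5, 206.8]
tcp_rot: [3.141, 0.001, 0.067]
contact_force: [-1.3, 0.2, 0.4]
opening: -0.0
grasp_force: 0.0
[479.25573207  80.54889415 206.81019553] [3.14101974e+00 1.26688233e-03 6.69302279e-02]
```

View pics/w1.png

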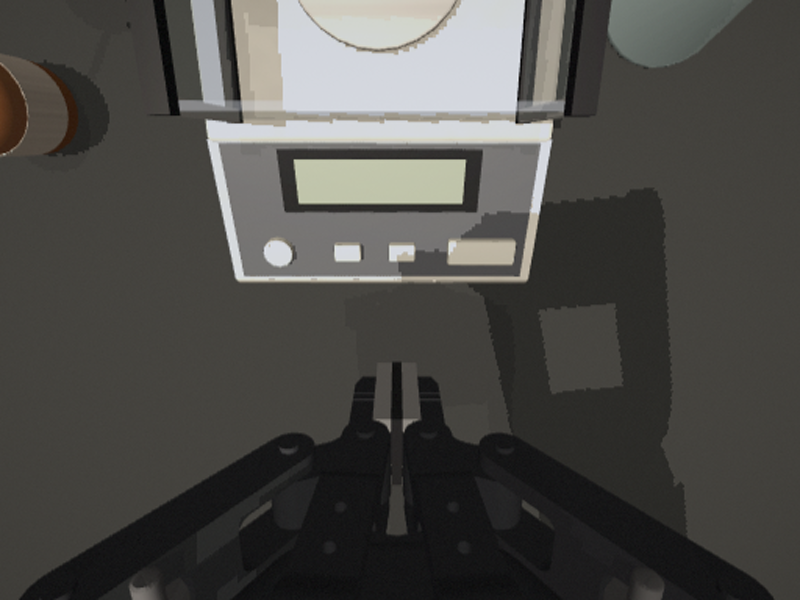

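The wrist view shows the closed tips at (397,365), on key (278,253), mode (347,252), print (401,252) and tare (482,252).

```bash
python3 - <<'E'
from h import *
s=r.sense();R=Ro.from_euler('xyz',s['tcp_rot']).as_matrix();c=r.camera_info('wrist');M=c['mount']
C=R@M[:3,3]+s['eef_pos']
def w(p,z):
    d=R@M[:3,:3]@np.linalg.inv(c['K'])@np.array([(p[0]+.5)/1.5625-.5,(p[1]+.5)/1.5625-.5,1]);return C+d*(z-C[2])/d[2]
for z in(35,42,50):
    k=[w(p,z) for p in[(278,253),(347,252),(401,252),(482,252)]]
    print(z,np.round(k,1).tolist(),[round(np.linalg.norm(k[i]-k[j]),1) for i,j in((0,1),(2,3),(0,3))])
print(goto((485,162,80)))
E
```

```text
35 [[480.1, 165.6, 35.0], [484.0, 116.3, 35.0], [486.6, 77.7, 35.0], [490.3, 19.9, 35.0]] [np.float64(49.4), np.float64(58.0), np.float64(146.1)]
42 [[481.9, 163.8, 42.0], [485.8, 115.7, 42.0], [488.2, 77.9, 42.0], [491.9, 21.4, 42.0]] [np.float64(48.3), np.float64(56.7), np.float64(142.8)]
50 [[484.0, 161.8, 50.0], [487.7, 114.9, 50.0], [490.1, 78.2, 50.0], [493.7, 23.0, 50.0]] [np.float64(47.1), np.float64(55.2), np.float64(139.1)]
[ 0.0576 -0.4087  0.6342]
```

```bash
python3 -m inch '[[[0.052,-0.409,0.3,0,0,0],[0.052,-0.409,0.5,0,0,0],[0.052,-0.409,0.66,0,0,0],[0.052,-0.409,0.66,0,0,0],[0.052,-0.409,0.66,0,0,0],[0.052,-0.409,0.66,0,0,0]]]' 
python3 -m inch '[[[0,0,0,0,0,0],[0,0,0,0,0,0]]]'
python3 - <<'E'
from h import *
print(goto((484,162,50)))
f=r.grab_frame('wrist');cv2.imwrite('pics/w2.png',cv2.resize(cv2.cvtColor(f,cv2.COLOR_RGB2BGR)[150:340,100:400],None,fx=2.6,fy=2.6,interpolation=cv2.INTER_CUBIC))
E
```

```text
clock: 2.4
eef_pos: [483.2, 161.1, 74.3]
tcp_rot: [3.14, 0.004, 0.064]
contact_force: [0.2, 0.2, 0.5]
opening: -0.0
grasp_force: 0.0
clock: 2.57
eef_pos: [486.1, 161.9, 77.5]
tcp_rot: [-3.141, -0.003, 0.064]
contact_force: [-0.1, 0.3, -0.1]
opening: -0.003
grasp_force: 0.0
[-0.0107 -0.0009  0.1372]
```

View pics/w2.png

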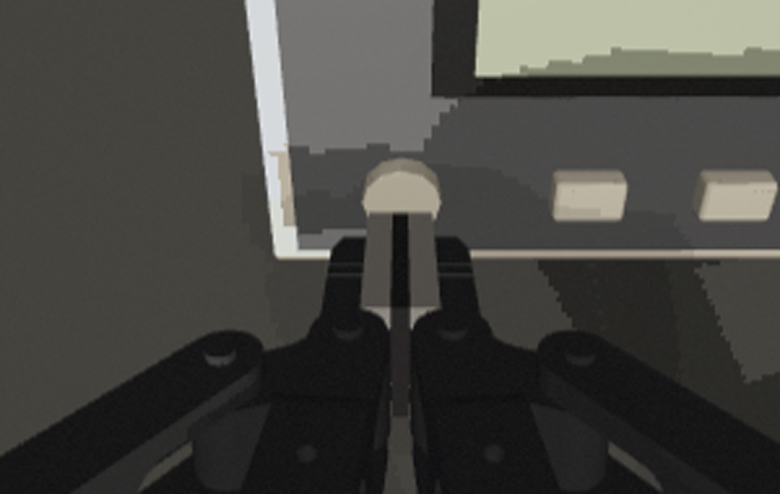

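The tips are laterally centred over the on key (400,190), with the mode key well clear at (590,195). I'll lower in steps.

```bash
python3 -m inch '[[[-0.005,0,0.06,0,0,0],[-0.005,0,0.09,0,0,0],[-0.005,0,0.11,0,0,0],[-0.005,0,0.115,0,0,0],[-0.005,0,0.12,0,0,0],[-0.005,0,0.12,0,0,0]]]'; python3 -m inch '[[[0,0,0.005,0,0,0],[0,0,0.01,0,0,0],[0,0,0.01,0,0,0]]]';python3 -m inch '[[[0,0,0.005,0,0,0],[0,0,0.01,0,0,0],[0,0,0.01,0,0,0]]]'
```

```text
clock: 3.12
eef_pos: [484.0, 162.6, 51.6]
tcp_rot: [3.142, -0.001, 0.065]
contact_force: [0.5, -2.1, 1.7]
opening: 0.001
grasp_force: 1.1
clock: 3.37
eef_pos: [484.3, 162.8, 49.6]
tcp_rot: [-3.141, -0.001, 0.065]
contact_force: [1.8, -2.1, 4.4]
opening: 0.004
grasp_force: 2.0
clock: 3.62
eef_pos: [484.5, 162.9, 48.7]
tcp_rot: [-3.141, -0.001, 0.065]
contact_force: [-3.3, -4.3, 22.7]
opening: -0.001
grasp_force: 11.7
```

The on key bottomed at 22 N. I'll rise now, then travel above the glass behind the ledge.

```bash
python3 -m inch '[[[0,0,-0.1,0,0,0],[0,0,-0.3,0,0,0],[0,0,-0.5,0,0,0],[0,0,-0.7,0,0,0],[0,0,-0.9,0,0,0],[0,0,-0.9,0,0,0]]]'; python3 -m inch '[[[0.2,0.06,0,0,0,0],[0.4,0.12,0,0,0,0],[0.6,0.18,0,0,0,0],[0.8,0.25,0,0,0,0],[1,0.36,0,0,0,0],[1,0.36,0,0,0,0],[1,0.36,0,0,0,0]]]'
python3 - <<'E'
from h import *
print(goto((706,105,180)))
f=r.grab_frame('top');cv2.imwrite('pics/t2.png',cv2.resize(cv2.cvtColor(f,cv2.COLOR_RGB2BGR)[90:280,150:350],None,fx=3,fy=3,interpolation=cv2.INTER_CUBIC))
f=r.grab_frame('wrist');cv2.imwrite('pics/w3.png',cv2.cvtColor(f,cv2.COLOR_RGB2BGR))
E
```

```text
clock: 4.12
eef_pos: [487.1, 164.2, 234.8]
tcp_rot: [-3.138, -0.01, 0.065]
contact_force: [1.3, 1.8, 0.1]
opening: 0.001
grasp_force: 0.0
clock: 4.7
eef_pos: [689.2, 102.7, 225.8]
tcp_rot: [-3.142, 0.001, 0.063]
contact_force: [-0.6, -0.0, -0.5]
opening: 0.001
grasp_force: 0.0
[ 0.0848 -0.006   0.2288]
```

View pics/w3.png

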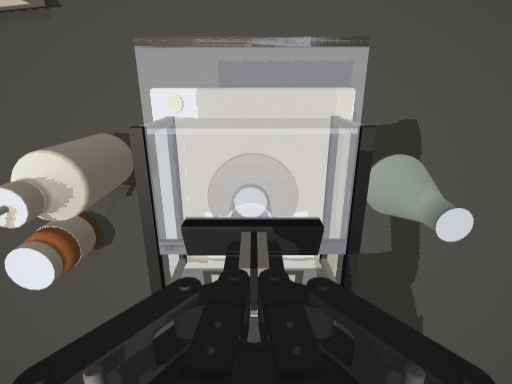

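The wrist view shows the black ledge, with its rear top edge at row 219 from (186,219) to (320,219). The fingers are centred on it at column 253, and the glass behind is clear. I'll check the edge position.

```bash
python3 - <<'E'
from h import *
s=r.sense();R=Ro.from_euler('xyz',s['tcp_rot']).as_matrix();c=r.camera_info('wrist');M=c['mount']
C=R@M[:3,3]+s['eef_pos']
for z in(165,170,175):
    k=[C+d*(z-C[2])/d[2] for d in[R@M[:3,:3]@np.linalg.inv(c['K'])@np.array([*p,1]) for p in((186,219),(320,219))]]
    print(z,np.round(k,1).tolist(),np.linalg.norm(k[0]-k[1]))
print(goto((706,105,180)))
E
```

```text
165 [[671.2, 156.6, 165.0], [677.9, 52.6, 165.0]] 104.19721483254253
170 [[673.6, 155.5, 170.0], [680.1, 54.0, 170.0]] 101.6502260156957
175 [[676.0, 154.4, 175.0], [682.4, 55.5, 175.0]] 99.10323719884892
[0.0967 0.0015 0.2314]
```

Row 219 is the base of the rear face, at glass height ≈158 and x≈671, and both cameras agree on that. So I'll go down at x≈706 until the tips just touch the glass.

```bash
python3 -m inch '[[[0.09,0,0,0,0,0],[0.09,0,0.1,0,0,0],[0.09,0,0.2,0,0,0],[0.09,0,0.25,0,0,0],[0.09,0,0.25,0,0,0],[0.09,0,0.25,0,0,0]]]'; python3 -m inch '[[[0,0,0.02,0,0,0],[0,0,0.03,0,0,0],[0,0,0.03,0,0,0],[0,0,0.03,0,0,0]]]'; python3 -m inch '[[[0,0,0.01,0,0,0],[0,0,0.015,0,0,0],[0,0,0.015,0,0,0]]]'
```

```text
clock: 5.3
eef_pos: [704.8, 105.6, 177.4]
tcp_rot: [-3.142, 0.001, 0.066]
contact_force: [1.0, -0.6, 0.5]
opening: -0.005
grasp_force: 0.0
clock: 5.63
eef_pos: [706.0, 105.0, 171.8]
tcp_rot: [-3.141, -0.001, 0.065]
contact_force: [0.1, 0.5, 0.5]
opening: 0.002
grasp_force: 0.0
clock: 5.88
eef_pos: [705.8, 104.9, 168.1]
tcp_rot: [3.142, 0.0, 0.065]
contact_force: [-0.1, 0.0, 0.1]
opening: 0.0
grasp_force: 0.0
```

```bash
python3 -m inch '[[[0,0,0.01,0,0,0],[0,0,0.018,0,0,0],[0,0,0.018,0,0,0],[0,0,0.018,0,0,0]]]'; python3 -m inch '[[[-0.02,0,0,0,0,0],[-0.04,0,0,0,0,0],[-0.06,0,0,0,0,0],[-0.08,0,0,0,0,0],[-0.1,0,0,0,0,0],[-0.12,0,0,0,0,0],[-0.14,0,0,0,0,0],[-0.16,0,0,0,0,0]]]'; python3 -m inch '[[[-0.02,0,0,0,0,0],[-0.04,0,0,0,0,0],[-0.06,0,0,0,0,0],[-0.06,0,0,0,0,0]]]'
```

```text
clock: 6.22
eef_pos: [705.8, 105.0, 164.5]
tcp_rot: [3.142, 0.0, 0.065]
contact_force: [0.0, 0.6, 0.4]
opening: -0.001
grasp_force: 0.0
clock: 6.88
eef_pos: [673.9, 102.9, 164.9]
tcp_rot: [-3.142, -0.001, 0.065]
contact_force: [2.3, 0.2, -0.3]
opening: 0.0
grasp_force: 0.9
clock: 7.22
eef_pos: [661.1, 102.1, 164.7]
tcp_rot: [3.142, 0.001, 0.065]
contact_force: [-0.0, 0.9, -0.3]
opening: -0.003
grasp_force: 0.0
```

The ledge is being pushed (about 2 N). I'll carry on to the stop, which I expect near x≈620.

```bash
python3 -m inch '[[[-0.02,0,0,0,0,0],[-0.04,0,0,0,0,0],[-0.06,0,0,0,0,0],[-0.08,0,0,0,0,0],[-0.1,0,0,0,0,0],[-0.12,0,0,0,0,0],[-0.12,0,0,0,0,0]]]'; python3 -m inch '[[[-0.015,0,0,0,0,0],[-0.03,0,0,0,0,0],[-0.045,0,0,0,0,0],[-0.045,0,0,0,0,0]]]'; python3 -m inch '[[[-0.01,0,0,0,0,0],[-0.02,0,0,0,0,0],[-0.03,0,0,0,0,0],[-0.03,0,0,0,0,0]]]'
```

```text
clock: 7.8
eef_pos: [636.9, 100.5, 164.6]
tcp_rot: [3.142, 0.001, 0.065]
contact_force: [-0.7, -0.3, -0.5]
opening: -0.001
grasp_force: 0.0
clock: 8.13
eef_pos: [628.3, 99.9, 164.6]
tcp_rot: [3.142, 0.001, 0.065]
contact_force: [0.3, 0.0, -0.8]
opening: 0.004
grasp_force: 0.0
clock: 8.47
eef_pos: [622.6, 99.6, 164.6]
tcp_rot: [3.142, 0.001, 0.065]
contact_force: [0.9, 0.3, 0.4]
opening: 0.002
grasp_force: 0.2
```

```bash
python3 -m inch '[[[-0.01,0,0,0,0,0],[-0.02,0,0,0,0,0],[-0.02,0,0,0,0,0]]]'; python3 -m inch '[[[-0.01,0,0,0,0,0],[-0.02,0,0,0,0,0],[-0.02,0,0,0,0,0]]]'
```

```text
clock: 8.72
eef_pos: [618.7, 99.4, 164.7]
tcp_rot: [3.142, 0.0, 0.065]
contact_force: [0.5, -0.3, -0.5]
opening: 0.001
grasp_force: 0.3
clock: 8.97
eef_pos: [617.4, 99.3, 165.9]
tcp_rot: [-3.141, -0.006, 0.065]
contact_force: [7.0, -0.6, 1.5]
opening: -0.001
grasp_force: 3.0
```

```bash
python3 -m inch '[[[-0.008,0,0,0,0,0],[-0.008,0,0,0,0,0],[-0.008,0,0,0,0,0],[-0.008,0,0,0,0,0]]]'; python3 -m inch '[[[0.03,0,0,0,0,0],[0.06,0,0,0,0,0],[0.06,0,-0.1,0,0,0],[0.06,0,-0.25,0,0,0],[0.06,0,-0.35,0,0,0],[0.06,0,-0.35,0,0,0],[0.06,0,-0.35,0,0,0]]]'
python3 - <<'E'
from h import *
f=r.grab_frame('wrist');cv2.imwrite('pics/w4.png',cv2.cvtColor(f,cv2.COLOR_RGB2BGR))
print(goto((494,23,230)))
E
```

```text
clock: 9.3
eef_pos: [616.8, 99.3, 166.3]
tcp_rot: [-3.141, -0.007, 0.065]
contact_force: [9.6, 0.6, 2.5]
opening: 0.003
grasp_force: 4.1
clock: 9.88
eef_pos: [625.8, 99.9, 235.5]
tcp_rot: [-3.141, -0.001, 0.065]
contact_force: [-0.7, 0.5, -0.9]
opening: -0.002
grasp_force: 0.0
[-0.6787  0.3404  0.0215]
```

View pics/w4.png

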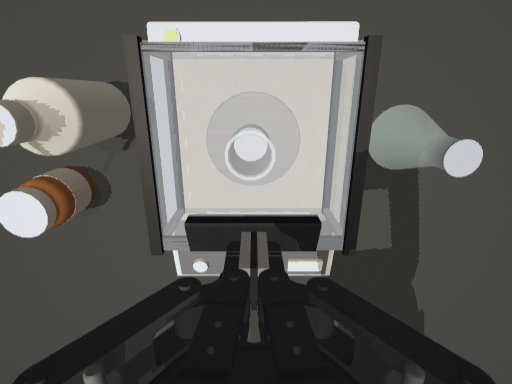

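The roof is now shut: its front edge is flush with the rail ends (row ~250), and the rear is flush too. It stopped firmly at 9.6 N. The beaker at (250,150) and the flask, wash bottle and jar are undisturbed. The wrist camera would hang over the ledge during the tare press, so I'll move off and turn the tool half round.

```bash
python3 -m inch '[[[-0.679,0.34,0,0,0,0],[-0.679,0.34,0,0,0,0],[-0.679,0.34,0,0,0,0],[-0.679,0.34,0,0,0,0],[-0.679,0.34,0,0,0,0]]]'; python3 -c "
from rig import r;print(r.sense()['qpos'])"; python3 -m inch '[[[0,0,0,0,0,-0.03]]]'; python3 -c "
from rig import r;print(r.sense()['qpos'])"
```

```text
clock: 10.35
eef_pos: [488.3, 21.2, 232.6]
tcp_rot: [3.141, 0.007, 0.064]
contact_force: [0.4, -0.8, 0.1]
opening: -0.001
grasp_force: 0.0
[ 4.06949384e-02  1.41951423e-01  1.91109947e+00 -7.60071311e-04
  1.09544269e+00  1.54802230e+00]
clock: 10.43
eef_pos: [492.2, 22.4, 233.5]
tcp_rot: [-3.141, 0.003, 0.157]
contact_force: [0.3, 0.4, -0.3]
opening: -0.002
grasp_force: 0.0
[4.23956585e-02 1.44987243e-01 1.90528819e+00 3.46574928e-05
 1.09399572e+00 1.45659100e+00]
```

```bash
A='x'; python3 -m inch '[[[0,0,0,0,0,-0.25],[0,0,0,0,0,-0.25],[0,0,0,0,0,-0.25],[0,0,0,0,0,-0.25],[0,0,0,0,0,-0.25],[0,0,0,0,0,-0.25],[0,0,0,0,0,-0.25]]]' >/dev/null
python3 -m inch '[[[0,0,0,0,0,-0.25],[0,0,0,0,0,-0.25],[0,0,0,0,0,-0.25],[0,0,0,0,0,-0.25],[0,0,0,0,0,-0.25],[0,0,0,0,0,-0.25],[0,0,0,0,0,-0.25]]]' >/dev/null
python3 -m inch '[[[0,0,0,0,0,-0.25],[0,0,0,0,0,-0.25],[0,0,0,0,0,-0.25],[0,0,0,0,0,-0.25],[0,0,0,0,0,-0.25],[0,0,0,0,0,-0.25],[0,0,0,0,0,-0.25]]]' >/dev/null
python3 -m inch '[[[0,0,0,0,0,-0.22],[0,0,0,0,0,-0.22],[0,0,0,0,0,-0.22],[0,0,0,0,0,-0.22],[0,0,0,0,0,-0.22],[0,0,0,0,0,-0.22],[0,0,0,0,0,-0.22],[0,0,0,0,0,-0.22]]]'
python3 - <<'E'
from h import *
print(goto((494,23,85)),goto((494,23,55)))
E
```

```text
clock: 12.85
eef_pos: [493.9, 23.2, 233.6]
tcp_rot: [3.142, -0.002, -3.079]
contact_force: [-0.2, -0.3, -0.3]
opening: -0.002
grasp_force: 0.0
[-0.0019 -0.0012  0.7431] [-0.0022 -0.0012  0.8931]
```

```bash
python3 -m inch '[[[0,0,0.2,0,0,0],[0,0,0.4,0,0,0],[0,0,0.6,0,0,0],[0,0,0.74,0,0,0],[0,0,0.82,0,0,0],[0,0,0.86,0,0,0],[0,0,0.87,0,0,0],[0,0,0.87,0,0,0]]]'; python3 -m inch '[[[0,0,0.01,0,0,0],[0,0,0.02,0,0,0],[0,0,0.03,0,0,0],[0,0,0.03,0,0,0]]]'
```

```text
clock: 13.52
eef_pos: [494.4, 23.2, 60.6]
tcp_rot: [3.142, -0.001, -3.078]
contact_force: [-0.2, 0.2, -0.1]
opening: 0.004
grasp_force: 0.0
clock: 13.85
eef_pos: [494.6, 23.1, 55.1]
tcp_rot: [3.142, 0.001, -3.077]
contact_force: [-0.5, -0.2, -0.1]
opening: -0.001
grasp_force: 0.0
```

```bash
python3 -m inch '[[[0,0,0.005,0,0,0],[0,0,0.01,0,0,0],[0,0,0.01,0,0,0]]]';python3 -m inch '[[[0,0,0.005,0,0,0],[0,0,0.008,0,0,0],[0,0,0.008,0,0,0]]]'
```

```text
clock: 14.1
eef_pos: [494.7, 23.1, 52.8]
tcp_rot: [3.142, 0.001, -3.077]
contact_force: [1.0, 0.1, 1.3]
opening: 0.001
grasp_force: 0.7
clock: 14.35
eef_pos: [495.0, 23.1, 51.3]
tcp_rot: [-3.142, 0.001, -3.077]
contact_force: [1.6, -0.5, 3.9]
opening: 0.002
grasp_force: 1.5
```

```bash
python3 -m inch '[[[0,0,0.005,0,0,0],[0,0,0.012,0,0,0],[0,0,0.012,0,0,0]]]'
```

```text
clock: 14.6
eef_pos: [495.3, 23.1, 49.3]
tcp_rot: [-3.142, 0.002, -3.077]
contact_force: [0.6, 0.1, 13.2]
opening: -0.006
grasp_force: 6.4
```

Right down (13 N, past the 4 N spring). I'll retreat and check.

```bash
python3 -m inch '[[[0,0,0.004,0,0,0],[0,0,0.004,0,0,0]]]'; python3 -m inch '[[[0,0,-0.1,0,0,0],[0,0,-0.3,0,0,0],[0,0,-0.5,0,0,0],[0,0,-0.7,0,0,0],[0,0,-0.8,0,0,0],[0,0,-0.8,0,0,0]]]';  python3 -m inch '[[[0.5,0.3,0,0,0,0],[0.5,0.3,0,0,0,0],[0.5,0.3,0,0,0,0],[0.5,0.3,0,0,0,0],[0.5,0.3,0,0,0,0],[0.5,0.3,0,0,0,0]]]'
python3 - <<'E'
from h import *
f=r.grab_frame('top');cv2.imwrite('pics/t3.png',cv2.resize(cv2.cvtColor(f,cv2.COLOR_RGB2BGR)[90:290,90:350],None,fx=3,fy=3,interpolation=cv2.INTER_CUBIC))
E
```

```text
clock: 14.77
eef_pos: [495.4, 23.2, 49.0]
tcp_rot: [-3.142, 0.002, -3.077]
contact_force: [-1.9, -0.6, 20.4]
opening: 0.003
grasp_force: 9.8
clock: 15.27
eef_pos: [496.4, 23.2, 212.3]
tcp_rot: [-3.141, 0.007, -3.077]
contact_force: [1.5, -0.2, -0.2]
opening: 0.0
grasp_force: 0.0
clock: 15.77
eef_pos: [390.6, 76.5, 207.4]
tcp_rot: [-3.141, -0.0, -3.076]
contact_force: [-0.0, -0.3, 0.1]
opening: -0.001
grasp_force: 0.0
```

View pics/t3.png

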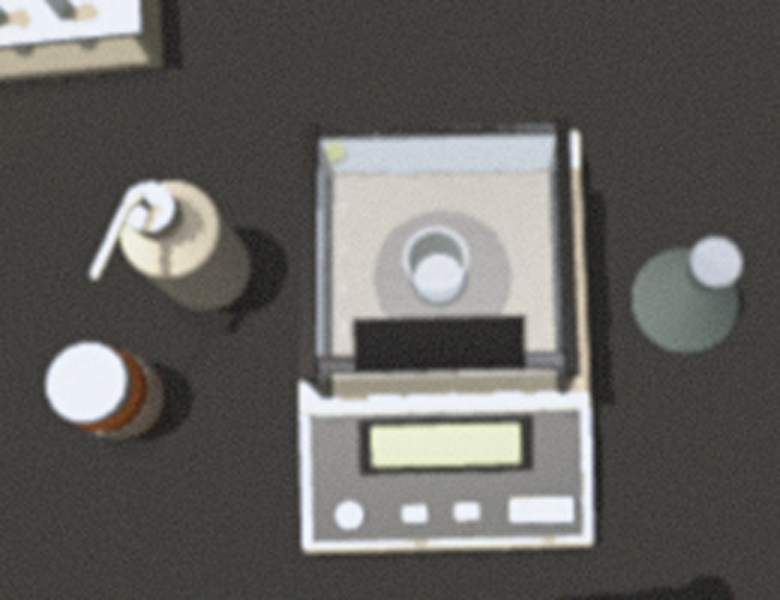

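The top view shows the ledge at the shield's front (355–523, 318–368), the beaker upright at (437,265), all keys up, and the flask, bottle and jar unmoved. The ledge's rear face at x≈606 is balance x≈−14, so the ledge's front edge is at about −46. That is the shut position. I'm handing in.

```bash
python3 -c "
from rig import r;print(r.sign_off())"
```

```text
the job is handed in; nothing more can be done
None
```

The job is handed in: on key pressed, roof pushed fully shut, then tare key pressed. Force readings and the last picture agree with this, nothing round the balance moved, and the sign-off call returned no verdict.

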